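# Level the sewing extension shelf and hold the spirit level down

### The arm

A 6-joint arm with a two-finger parallel gripper is mounted at the origin on the work surface. World frame = base frame: x ahead of the robot, y to its left, z up, the work surface at z = 0. Lengths are in m, angles in rad, forces in N, time in s.
With the tool pointing down it reaches from about 0.3 to 0.875 m from the base axis. Payload 6.4 kg.
Tool frame: the origin (TCP) lies midway between the tips of the shut fingers; the grasp point (between the pads) lies behind it (ctrl.pinch_z is the z of the grasp point in the tool frame, in m); z points along the fingers, y is the line along which they close (so a half turn about z gives the same grasp; the last joint's range is limited). The gripper opens to 85 mm and grips with 20 to 120 N. Pads are 22 mm wide; open, the fingers measure 114 mm over their backs; the gripper's body (76 mm by 85 mm) begins 54 mm behind the grasp point. The pads swing forward as they close: fully open they stand 13 mm farther back than shut.
Start: joints at [-1.362, 0.181, 1.607, -0, 1.354, -0.206], TCP at [0.232, -0.526, 0.231] pointing down, gripper open.
Joint ranges: [-2.99, 2.99], [-0.89, 2.07], [0.3, 2.58], [-1.14, 4.28], [0, 2.63], [-3.12, 3.12]. Speed limits (rad/s): [2.57, 2.57, 3.01, 3.14, 3.14, 3.14].

### API

Orientations are given as a unit quaternion [w, x, y, z].
In Python, from bench import ctrl, cams, workorder gives the robot as it stands. The module is installed in compiled form; this text tells all that it offers.
- The arm moves only by the tool drive_tool, never from a script. Its arguments are lists of equal length, an entry for each row: "grip": the finger opening in mm, from 0 to 85.4; "offset": the shift along the tool's x, y, z normalised to -1 to 1, where 1 is 20 mm, a list of three; "delta_rot": the turn, a rotation vector about the tool's x, y, z normalised to -1 to 1, where 1 is 6 degrees, a list of three. In form: {"grip": [grip, ...], "offset": [[tx, ty, tz], ...], "delta_rot": [[rx, ry, rz], ...]}. A call has 1 to 20 rows; each row shifts and turns the commanded pose from where the row before left it, along the tool's axes as they then stand; what a row does not reach is not made up. A row lasts 1/12 s, in which the tool goes at most 41.7 mm and 7.16 degrees, less where a joint would pass 70% of its speed; a pose out of reach is approached as far as the arm can. A call with a number of a shift or a turn outside -1 to 1 is refused whole. A call with a gripper value outside its range is refused whole. The fingers move at their own pace and stop on an object; "grip_force" is the grip in N (left out, the last holds). Time passes only in rows, so rows that do not move let the fingers close. It gives the time, the measured TCP pose, the force, the opening and the grip force at its end, in the units of the state.
- ctrl.state(): the state, without advancing time (a new reading comes with each control period).
- cams.capture(name): name is "scene" or "top"; returns a dict with "color" (420x560x3 uint8, red, green, blue), "fx", "fy", "cx", "cy" (pixels), "k1" (the pictures are not rectified: a ray, as slopes to the right and down, at radius r is drawn at 1 + k1 r^2 times it, then the intrinsics apply), "R" (3x3) and "t" (3): a world point X has camera coordinates R X + t. Camera axes: x right, y down, z forward; pixel columns grow to the right and rows downward; lengths in m; the calibration is good to about 2 mm. A picture is of the moment at which its call begins. There is no depth.
- workorder.close_job(): hands the job in; it is judged then, once.
The state is a dict: "clock": time; "joint_positions": joint angles; "joint_vel": joint speeds; "joint_efforts": joint torques, N m; "tcp_pos": TCP position; "orientation": TCP orientation; "wrist_force": force on the tool from outside, world axes, zero at the start; "moment": the same for the moment, N m; "grip_width": finger opening in m; "grip_force": force on a finger pad.
Only numpy, scipy, OpenCV 4.12 (cv2) and the standard library are available. Lean on these libraries where they do the work, as an engineer would, in place of code of your own. Each camera call takes 0.05 s, during which the arm holds its last target. There are 200 camera calls.

### The job

On the small white extension shelf, first push the spirit level's carrier along its rail, away from the hinge, until it clicks into the station at the foot end. Then turn the black levelling knob until the bubble sits centred between the two lines. Finally press the spirit level fully down onto its carrier with the fingertips, firmly but without forcing it, and finish while still pressing, with the bubble centred, so that the lock nut can be tightened; leave the thread cone, pin tin and bobbin box where they are.

Things in the scene. Friction and masses are not known exactly. Their poses are not given: they have to be found in the camera images.
- unit: Fixed hinge bracket of the shelf. Origin on the desk under the shelf's middle; x across the shelf (away from the robot when unturned), y along it to the hinge, z up. Shelf: white slab 200 (x) x 330 (y) x 15 mm, top 70 mm above the desk; hinge at y = +160, levelling foot at x = -55, y = -130 mm. An aluminium rail (20 wide, 8 high) runs along y at x = +50 mm.
- carrier (a joint): Travel of the level's carrier along the rail, in m, growing towards the foot end (unit -y). Starts at 0 to 0.045; 0.110 = clicked into the station (a sprung plunger drops between two steel pins on the shelf beside the rail; pulls in from about 4 mm either side); 0.130 = end stop. 1 to 2 N of friction, stays where left; some 3 to 6 N to ride over a pin.
- tab_face (a point): Middle of the hinge-side (unit +y) face of the carrier's dark steel push tab, an upright plate 36 wide (x), 10 thick (y), its top 12 mm above this point and 55 mm above the shelf; 12 mm free on its other side, then the level. Pushing this face towards unit -y moves the carrier. Axes as the unit's.
- knob_grip (a point): On the axis of the black levelling knob, 34 mm above the shelf, at the height to grip. The knob is an upright bar 42 long, 13 thick, 37 high (its top 13 mm above this point) on a disc of 42 mm diameter and 10 mm height. x axis: the long way of the bar; y: across it (grip across y, from above); z up.
- knob (a joint): Turn of the levelling knob in rad, growing clockwise seen from above, 0 to 5.5; starts at 0.3 to 1.3 and stays where left (0.2 N m friction). Clockwise raises the foot end of the shelf (16 mm a turn). The angle at which the shelf is level differs from time to time (about 2.2 to 3.2): read the bubble.
- bubble (a joint): Bubble's place in the vial, m: 0 = centred, positive towards the hinge (unit +y, the high end), +-0.027. Starts 6 to 21 mm to the hinge side. Each rad of clockwise knob moves it 7 mm to the foot side. Swings while the carrier is pushed; rests within 1 s. Dark, 15 x 10 mm; two black lines across the white vial, 21 mm apart about its middle: centred = between both (3 mm to spare each side).
- level_mid (a point): Middle of the top of the spirit level: an aluminium block 34 (x) x 120 (y) x 28 mm with a 70 mm long white vial along y in its top; the top is about 48 mm above the shelf. Axes as the unit's.
- level_pad (a point): A point on the flat top of the spirit level at its foot-side end, 48 mm from its middle towards unit -y: a free flat place (34 x 24 mm) to press beside the vial.
- level (a joint): How far the spirit level is pressed down, in m: 0 = up on its springs, 0.004 = fully down. Springs: 3 N at the start, 6.2 N fully down, then a hard stop. It comes up again when released.
- thread_cone: Loose paper-coloured thread cone, 52 mm diameter, 100 mm high, upright; origin at the centre of its underside. Leave alone.
- pin_tin: Loose round steel tin, 78 mm diameter, 28 mm high; origin at the centre of its underside. Leave alone.
- bobbin_box: Loose clear box with a grey lid, 72 x 102 x 36 mm; origin at the centre of its underside. Leave alone.

How it is judged:
On the way, in this order (a step that is already met when the one before it is completed fails the run):
1. the carrier is clicked into the station at the foot end (travel 0.110 m within 4 mm) while the bubble, at rest, still lies more than 4.5 mm off the middle (value of joint carrier between 0.106 and 0.114 m and value of joint bubble above 0.0045 m), for 0.2 s.
2. with the carrier in the station, the bubble is centred (within 3 mm) (value of joint carrier between 0.106 and 0.114 m and value of joint bubble between -0.003 and 0.003 m), for 0.5 s.
At the end, for the whole second after the job is handed in: The carrier is in its station (within 4 mm), the bubble centred (within 3 mm), and the fingertips are pressing the spirit level down at least 3 of its 4 mm with more than 4 N, through the last second (all of step 2 and value of joint level above 0.003 m and contact force between level and the fingers above 4 N); the arm keeps its last pose, push and grip.
It fails at once if a bystander is pushed more than 20 mm (distance of any of thread_cone, pin_tin, bobbin_box from where it was at the start of the episode above 0.02 m).
It fails at once if the spirit level is forced with more than 60 N (contact force between level and the fingers above 60 N).
It also fails if it takes over 67 s, if anything falls off the work surface, if the arm or the gripper's body presses on something with over 40 N, if the wrist force passes 120 N, or if a joint passes its speed limit or range.

## Working session

There is one attempt and no reset: what is moved stays moved. The work goes in short steps, Python scripts to look and compute and a tool call to move; the robot and the scene stay as the last step left them, time stands still between calls to the robot, and variables do not carry over. Pictures are saved under pics/ and viewed, at most 10 in all, crops included, and the job is handed in when it is done.

Besides the shell and the picture viewer there is one more tool, called in YAML: its name, and indented under it one key for each argument. drive_tool: Moves the arm, as the interface text tells. Its arguments: {"type":"object","properties":{"grip":{"type":"array"},"offset":{"type":"array"},"delta_rot":{"type":"array"},"grip_force":{"type":"number"}},"required":["grip","offset","delta_rot"]}

```bash
mkdir -p pics; python3 - <<'E'
from bench import ctrl,cams
import cv2
for n in("top","scene"):
    d=cams.capture(n);cv2.imwrite(f"pics/{n}0.png",d["color"][:,:,::-1]);print(n,d["fx"],d["cx"],d["cy"],d["k1"],d["R"],d["t"])
s=ctrl.state();print(s["tcp_pos"],s["orientation"],s["clock"],ctrl.pinch_z,s["wrist_force"])
E
```

```text
top 430.35946848249966 279.6713212577842 209.50359589555868 -0.027756253974176793 [[-0.02785637 -0.99931211  0.02448102]
 [-0.99006456  0.02420527 -0.13851452]
 [ 0.13782667 -0.0280963  -0.99005778]] [0.09776788 0.61523414 0.79274094]
scene 410.74662677424504 282.4786193580623 208.70064272018618 0.029487572074900083 [[-0.42703255  0.90421825 -0.00570546]
 [ 0.75308747  0.35215182 -0.55574127]
 [-0.50050221 -0.24161632 -0.83133573]] [ 0.16983665 -0.46366581  1.2529104 ]
[ 0.23162843 -0.52573596  0.2304586 ] [-8.12042908e-04  9.78568762e-01  2.05918717e-01 -8.39518240e-07] 0.1 -0.0187 [-0.35924596  0.01207811 -0.30641886]
```

View pics/top0.png

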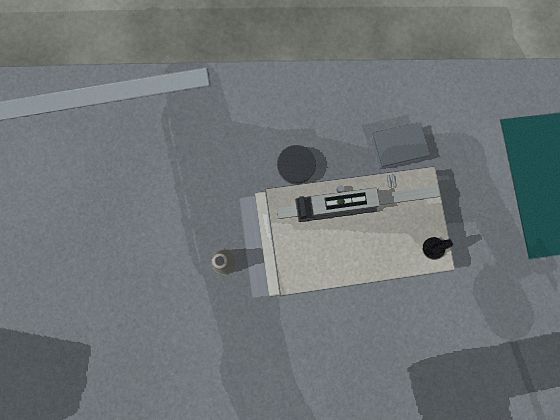

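View pics/scene0.png

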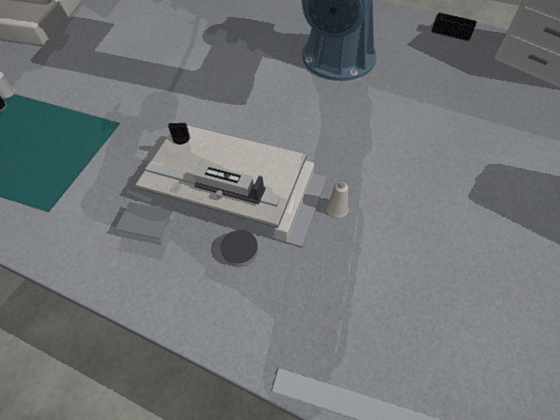

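The top view shows the shelf, with the hinge at left (px 270,240), tab at (304,208), vial at (346,201), knob at (434,248), tin at (297,164), box at (402,145) and cone at (220,261). I'll enlarge it.

```bash
python3 - <<'E'
import cv2
a=cv2.imread("pics/top0.png")[155:305,255:465];a=cv2.resize(a,None,fx=3.8,fy=3.8,interpolation=cv2.INTER_CUBIC)
a=cv2.convertScaleAbs(a,alpha=1.5);cv2.imwrite("pics/c0.png",a)
E
cat > h.py <<'E'
import numpy as np,cv2
from bench import ctrl,cams
def par(n):
    d=cams.capture(n);return d
def ray(d,u,v,z):
    # pixel -> world at height z
    K=np.array([[d["fx"],0,d["cx"]],[0,d["fy"],d["cy"]],[0,0,1]])
    p=cv2.undistortPoints(np.array([[[u,v]]],float),K,np.array([d["k1"],0,0,0]))[0,0]
    R=np.array(d["R"]);t=np.array(d["t"]);c=-R.T@t;r=R.T@np.array([p[0],p[1],1])
    return c+r*(z-c[2])/r[2]
def proj(d,X):
    R=np.array(d["R"]);x=R@np.array(X)+d["t"];p=x[:2]/x[2];p=p*(1+d["k1"]*p@p)
    return p*[d["fx"],d["fy"]]+[d["cx"],d["cy"]]
E
```

```text
(no output)
```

View pics/c0.png

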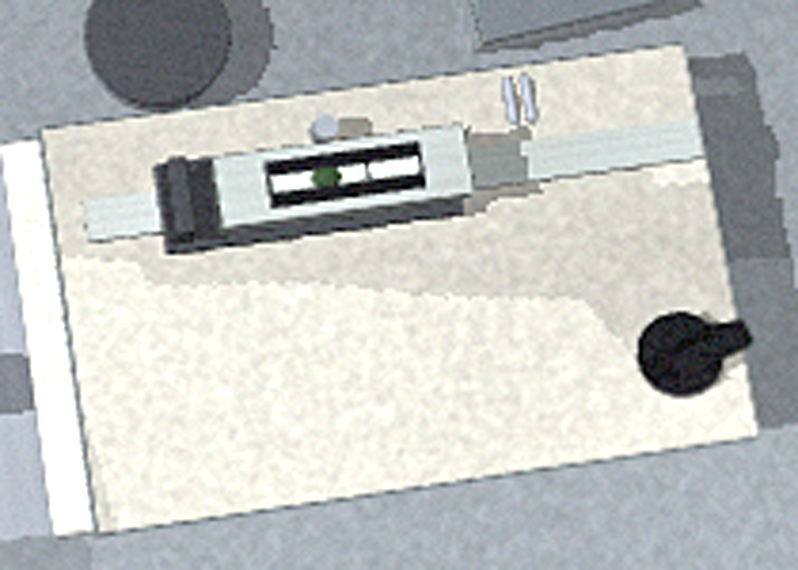

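```bash
python3 - <<'E'
from h import *
d=par("top");R=np.array(d["R"]);print("cam",-R.T@d["t"])
f=lambda a,b,z:ray(d,255+a/3.8-.4,155+b/3.8-.4,z)[:2].round(4)
C=[f(45,128,.07),f(683,45,.065),f(757,435,.065),f(97,533,.07)];print("corners",C,[np.linalg.norm(C[i]-C[i-1]) for i in range(4)])
print("rail",f(87,220,.078),f(703,140,.073))
print("levelTop corners(z.118)",f(215,157,.117),f(463,124,.115),f(472,192,.115),f(220,229,.117))
print("tab top",f(158,165,.124),f(185,157,.124),f(195,237,.124),f(167,240,.124))
print("bubble",f(327,176,.116),"vial ends",f(270,183,.116),f(421,166,.115))
print("knob disc",f(680,353,.07),"bar tip",f(752,333,.112), f(738,318,.112),f(748,345,.112))
s=cams.capture("scene")["color"]
t=d["color"][225:270,415:470].astype(float);t=np.clip(((t/80)**.5)*255,0,255).astype(np.uint8)
t2=s[115:150,160:200].astype(float);t2=np.clip(((t2/80)**.5)*255,0,255).astype(np.uint8)
a=cv2.resize(t,(400,330),interpolation=2);b=cv2.resize(t2,(380,330),interpolation=2)
cv2.imwrite("pics/k.png",np.hstack([a,b])[:,:,::-1])
E
```

```text
cam [0.50258414 0.1050818  0.86768474]
corners [array([0.6546, 0.1062]), array([ 0.6911, -0.2194]), array([ 0.4935, -0.2412]), array([0.4565, 0.086 ])] [np.float64(0.1991272206404739), np.float64(0.32763945122649685), np.float64(0.1987988933570809), np.float64(0.32928534738126447)]
rail [0.607  0.0869] [ 0.6404 -0.2225]
levelTop corners(z.118) [0.63   0.0272] [ 0.6434 -0.0908] [ 0.6109 -0.0932] [0.5961 0.0262]
tab top [0.6257 0.0545] [0.6292 0.0418] [0.5919 0.0386] [0.5908 0.0515]
bubble [ 0.62  -0.025] vial ends [0.6173 0.0019] [ 0.6238 -0.0697]
knob disc [ 0.5348 -0.2037] bar tip [ 0.5414 -0.2225] [ 0.5486 -0.2164] [ 0.5359 -0.2201]
```

View pics/k.png

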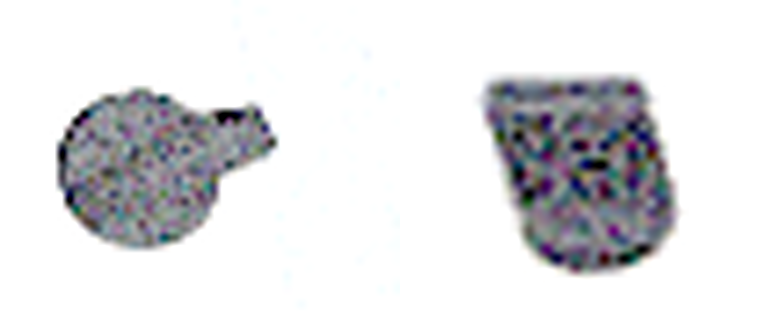

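The knob disc is at (0.535,-0.203), which fits the shelf frame: centre (0.574,-0.067), yaw 6.4°. The knob bar points about 20–25° from -y towards +x. The bubble is about 8.5 mm towards the hinge. Next I'll move to behind the tab.

drive_tool:
  grip: [0, 0, 0, 0, 0, 0, 0, 0, 0, 0, 0, 0, 0, 0, 0, 0, 0, 0, 0, 0]
  offset:
    - [0, 0, 0]
    - [0, 0, 0]
    - [0, 0, 0]
    - [0.74, -0.94, 0]
    - [0.74, -0.94, 0]
    - [0.74, -0.94, 0]
    - [0.74, -0.94, 0]
    - [0.74, -0.94, 0]
    - [0.74, -0.94, 0]
    - [0.74, -0.94, 0]
    - [0.74, -0.94, 0]
    - [0.74, -0.94, 0]
    - [0.74, -0.94, 0]
    - [0.74, -0.94, 0]
    - [0.74, -0.94, 0]
    - [0.74, -0.94, 0]
    - [0.74, -0.94, 0]
    - [0.74, -0.94, 0]
    - [0.74, -0.94, 0]
    - [0.74, -0.94, 0]
  delta_rot:
    - [0, 0, 0.97]
    - [0, 0, 0.97]
    - [0, 0, 0.97]
    - [0, 0, 0]
    - [0, 0, 0]
    - [0, 0, 0]
    - [0, 0, 0]
    - [0, 0, 0]
    - [0, 0, 0]
    - [0, 0, 0]
    - [0, 0, 0]
    - [0, 0, 0]
    - [0, 0, 0]
    - [0, 0, 0]
    - [0, 0, 0]
    - [0, 0, 0]
    - [0, 0, 0]
    - [0, 0, 0]
    - [0, 0, 0]
    - [0, 0, 0]

```text
clock: 1.87
tcp_pos: [0.4471, -0.1798, 0.2312]
orientation: [0.0, 0.998, 0.055, -0.0]
wrist_force: [-0.3, -0.9, -0.8]
grip_width: -0.0003
grip_force: 0.0
```

drive_tool:
  grip: [0, 0, 0, 0, 0, 0, 0, 0, 0, 0, 0, 0, 0, 0]
  offset:
    - [0.74, -0.94, 0]
    - [0.74, -0.94, 0]
    - [0.74, -0.94, 0]
    - [0.74, -0.94, 0]
    - [0.74, -0.94, 0]
    - [0.74, -0.94, 0]
    - [0.74, -0.94, 0]
    - [0.74, -0.94, 0]
    - [0.74, -0.94, 0]
    - [0.74, -0.94, 0]
    - [0.74, -0.94, 0]
    - [0.74, -0.94, 0]
    - [0.74, -0.94, 0]
    - [0, 0, 0]
  delta_rot:
    - [0, 0, 0]
    - [0, 0, 0]
    - [0, 0, 0]
    - [0, 0, 0]
    - [0, 0, 0]
    - [0, 0, 0]
    - [0, 0, 0]
    - [0, 0, 0]
    - [0, 0, 0]
    - [0, 0, 0]
    - [0, 0, 0]
    - [0, 0, 0]
    - [0, 0, 0]
    - [0, 0, 0]

```text
clock: 3.03
tcp_pos: [0.6123, 0.0865, 0.2309]
orientation: [-0.001, 0.998, 0.056, 0.0]
wrist_force: [0.5, -0.2, -0.0]
grip_width: -0.0002
grip_force: 0.0
```

drive_tool:
  grip: [0, 0, 0, 0, 0, 0, 0, 0, 0]
  offset:
    - [-0.2, 0, 0.9]
    - [0, 0, 0.9]
    - [0, 0, 0.9]
    - [0, 0, 0.9]
    - [0, 0, 0.9]
    - [0, 0, 0.9]
    - [0, 0, 0.9]
    - [0, 0, 0]
    - [0, 0, 0]
  delta_rot:
    - [0, 0, 0]
    - [0, 0, 0]
    - [0, 0, 0]
    - [0, 0, 0]
    - [0, 0, 0]
    - [0, 0, 0]
    - [0, 0, 0]
    - [0, 0, 0]
    - [0, 0, 0]

```text
clock: 3.78
tcp_pos: [0.606, 0.0824, 0.1043]
orientation: [-0.0, 0.998, 0.055, -0.001]
wrist_force: [0.7, 0.2, 1.0]
grip_width: 0.0001
grip_force: 0.0
```

drive_tool:
  grip: [0, 0, 0, 0, 0, 0, 0, 0, 0, 0, 0, 0, 0]
  offset:
    - [0, 0.4, 0]
    - [0, 0.4, 0]
    - [0, 0.4, 0]
    - [0, 0.4, 0]
    - [0, 0.4, 0]
    - [0, 0.4, 0]
    - [0, 0.4, 0]
    - [0, 0.4, 0]
    - [0, 0.4, 0]
    - [0, 0.4, 0]
    - [0, 0.4, 0]
    - [0, 0.4, 0]
    - [0, 0, 0]
  delta_rot:
    - [0, 0, 0]
    - [0, 0, 0]
    - [0, 0, 0]
    - [0, 0, 0]
    - [0, 0, 0]
    - [0, 0, 0]
    - [0, 0, 0]
    - [0, 0, 0]
    - [0, 0, 0]
    - [0, 0, 0]
    - [0, 0, 0]
    - [0, 0, 0]
    - [0, 0, 0]

```text
clock: 4.87
tcp_pos: [0.6177, -0.0147, 0.1051]
orientation: [0.0, 0.999, 0.054, -0.0]
wrist_force: [-0.4, -0.6, 0.2]
grip_width: -0.0002
grip_force: 0.0
```

```bash
python3 - <<'E'
from h import *
d=par("top");a=d["color"][155:305,255:465];a=cv2.convertScaleAbs(cv2.resize(a,None,fx=3.8,fy=3.8,interpolation=2),alpha=1.6)
cv2.imwrite("pics/p1.png",a[:,:,::-1])
f=lambda a,b,z:ray(d,255+a/3.8-.4,155+b/3.8-.4,z)
u=np.array([.112,-.994])
print("pins",f(519,98,.075)[:2]@u,"plunger0",[f(325,128,z)[:2]@u for z in(.085,.1,.115)],"levelmid",np.array([.62,-.0326])@u)
E
```

```text
pins 0.20371456820835832 plunger0 [np.float64(0.10298269380033542), np.float64(0.100086037487794), np.float64(0.0971893811752526)] levelmid 0.1018444
```

View pics/p1.png

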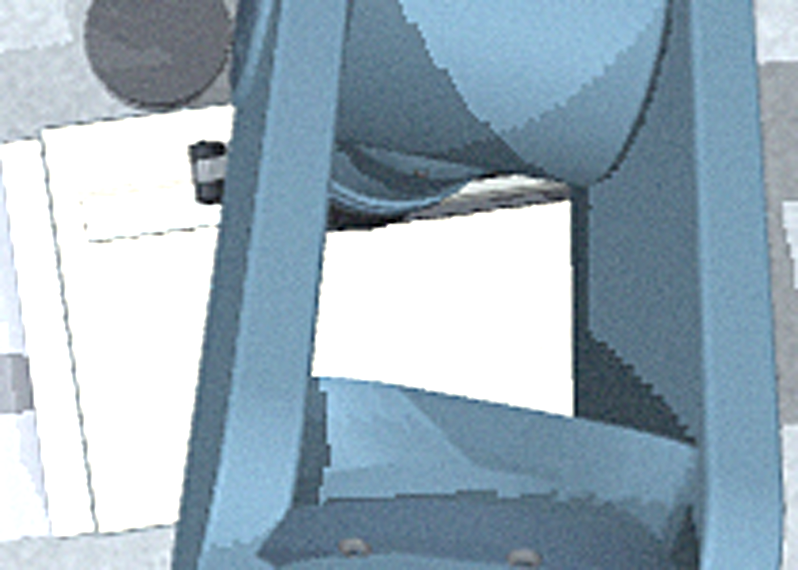

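The arm hides most of the level, and the tin is untouched at (160,40). By pin and plunger positions the push has about 24 mm left. I'll continue slowly and watch the force.

drive_tool:
  grip: [0, 0, 0, 0, 0, 0, 0]
  offset:
    - [0, 0.15, 0]
    - [0, 0.15, 0]
    - [0, 0.15, 0]
    - [0, 0.15, 0]
    - [0, 0.1, 0]
    - [0, 0, 0]
    - [0, 0, 0]
  delta_rot:
    - [0, 0, 0]
    - [0, 0, 0]
    - [0, 0, 0]
    - [0, 0, 0]
    - [0, 0, 0]
    - [0, 0, 0]
    - [0, 0, 0]

```text
clock: 5.5
tcp_pos: [0.6194, -0.027, 0.1054]
orientation: [0.0, 0.998, 0.055, 0.0]
wrist_force: [0.0, 0.6, -0.5]
grip_width: -0.0002
grip_force: 0.0
```

drive_tool:
  grip: [0, 0, 0]
  offset:
    - [0, 0.1, 0]
    - [0, 0, 0]
    - [0, 0, 0]
  delta_rot:
    - [0, 0, 0]
    - [0, 0, 0]
    - [0, 0, 0]

```text
clock: 5.75
tcp_pos: [0.6196, -0.0288, 0.1054]
orientation: [0.0, 0.998, 0.055, 0.0]
wrist_force: [-0.8, -0.5, -0.4]
grip_width: 0.0001
grip_force: 0.0
```

drive_tool:
  grip: [0, 0, 0]
  offset:
    - [0, 0.1, 0]
    - [0, 0, 0]
    - [0, 0, 0]
  delta_rot:
    - [0, 0, 0]
    - [0, 0, 0]
    - [0, 0, 0]

```text
clock: 6.0
tcp_pos: [0.6197, -0.0308, 0.1053]
orientation: [0.0, 0.998, 0.055, 0.0]
wrist_force: [-0.5, 0.2, 0.5]
grip_width: 0.0001
grip_force: 0.1
```

```bash
python3 - <<'E'
from h import *
d=par("scene");a=d["color"][100:260,110:350]
cv2.imwrite("pics/s1.png",cv2.convertScaleAbs(cv2.resize(a,None,fx=3.3,fy=3.3,interpolation=2),alpha=1.4)[:,:,::-1])
E
```

```text
(no output)
```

View pics/s1.png

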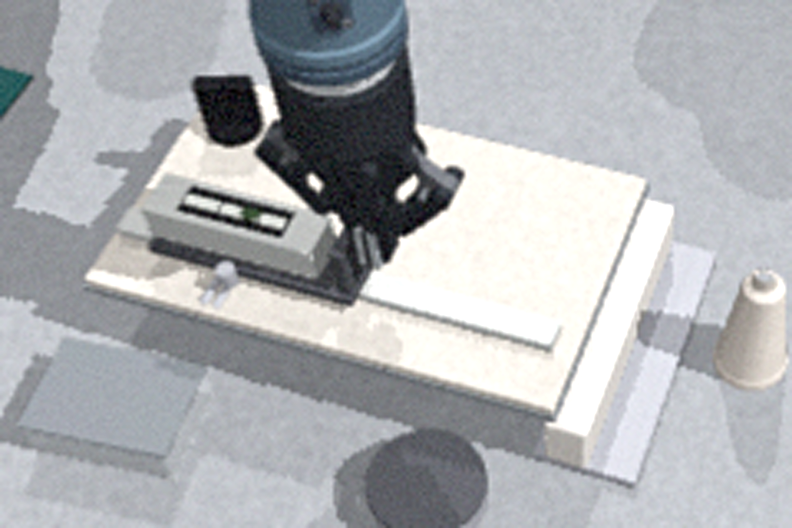

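The level now lies just short of the pins: the plunger is at crop (225,268) and a pin at (207,297). The fingers are at the tab (350,262). I'll calculate what is left.

```bash
python3 - <<'E'
from h import *
d=par("scene");t=par("top")
g=lambda a,b,z:ray(d,110+a/3.3-.4,100+b/3.3-.4,z)
f=lambda a,b,z:ray(t,255+a/3.8-.4,155+b/3.8-.4,z)
u=np.array([.112,-.994])
# plunger height by triangulation (start images)
for z in (.085,.09,.095,.1,.105): 
    P=f(325,128,z);Q=ray(d,219,194,z);print(z,P.round(3),Q.round(3))
s0=np.array([f(325,128,z)[:2]@u for z in(.09,.1)]);s1=np.array([g(225,268,z)[:2]@u for z in(.09,.1)])
print("plunger travel",s1-s0)
print("pins top",f(510,98,.077)[:2]@u,f(528,97,.077)[:2]@u,"scene pin",g(207,297,.075)[:2]@u)
print("pins pred in scene crop",[(proj(d,f(a,98,.077))-[110,100])*3.3 for a in(510,528)])
# tab, level corners now
for n,a,b,z in(("top hinge-near corner",322,240,.117),("top foot-near corner",147,203,.115)):print(n,g(a,b,z).round(4),g(a,b,z)[:2]@u)
print("start", [np.array(p)@u for p in((.63,.0272),(.6434,-.0908))])
print("tcp",np.array(ctrl.state()["tcp_pos"])[:2]@u, ctrl.state()["clock"])
E
```

```text
0.085 [ 0.649 -0.031  0.085] [ 0.65  -0.028  0.085]
0.09 [ 0.648 -0.03   0.09 ] [ 0.653 -0.025  0.09 ]
0.095 [ 0.647 -0.029  0.095] [ 0.656 -0.023  0.095]
0.1 [ 0.646 -0.028  0.1  ] [ 0.659 -0.02   0.1  ]
0.105 [ 0.645 -0.027  0.105] [ 0.662 -0.018  0.105]
plunger travel [0.09337204 0.08971247]
pins top 0.19859661374253768 0.20765379571183687 scene pin 0.20399048173935883
pins pred in scene crop [array([221.86344742, 280.46918056]), array([210.34623903, 275.56929368])]
top hinge-near corner [ 0.6308 -0.0623  0.117 ] 0.13261502892194812
top foot-near corner [ 0.651  -0.1811  0.115 ] 0.2529107271291266
start [np.float64(0.0435232), np.float64(0.162316)]
tcp 0.09998212815716884 6.15
```

drive_tool:
  grip: [0, 0, 0]
  offset:
    - [0, 0.1, 0]
    - [0, 0, 0]
    - [0, 0, 0]
  delta_rot:
    - [0, 0, 0]
    - [0, 0, 0]
    - [0, 0, 0]

```text
clock: 6.4
tcp_pos: [0.6198, -0.0321, 0.1053]
orientation: [-0.0, 0.998, 0.055, -0.0]
wrist_force: [-1.6, 3.1, 1.2]
grip_width: -0.0001
grip_force: 1.9
```

drive_tool:
  grip: [0, 0, 0]
  offset:
    - [0, 0.1, 0]
    - [0, 0, 0]
    - [0, 0, 0]
  delta_rot:
    - [0, 0, 0]
    - [0, 0, 0]
    - [0, 0, 0]

```text
clock: 6.65
tcp_pos: [0.6201, -0.035, 0.1053]
orientation: [0.0, 0.998, 0.055, 0.0]
wrist_force: [0.1, 1.5, 0.2]
grip_width: -0.0001
grip_force: 0.4
```

drive_tool:
  grip: [0, 0, 0]
  offset:
    - [0, 0.1, 0]
    - [0, 0, 0]
    - [0, 0, 0]
  delta_rot:
    - [0, 0, 0]
    - [0, 0, 0]
    - [0, 0, 0]

```text
clock: 6.9
tcp_pos: [0.6204, -0.0373, 0.1053]
orientation: [0.0, 0.998, 0.055, 0.0]
wrist_force: [0.2, 0.2, 0.0]
grip_width: -0.0001
grip_force: 0.0
```

drive_tool:
  grip: [0, 0, 0]
  offset:
    - [0, 0.05, 0]
    - [0, 0, 0]
    - [0, 0, 0]
  delta_rot:
    - [0, 0, 0]
    - [0, 0, 0]
    - [0, 0, 0]

```text
clock: 7.15
tcp_pos: [0.6205, -0.0379, 0.1053]
orientation: [0.0, 0.998, 0.055, 0.0]
wrist_force: [-0.5, -0.0, -0.7]
grip_width: 0.0001
grip_force: 0.0
```

```bash
python3 - <<'E'
from h import *
d=par("scene");a=d["color"][140:200,130:230]
cv2.imwrite("pics/s2.png",cv2.convertScaleAbs(cv2.resize(a,None,fx=8,fy=8,interpolation=2),alpha=1.4)[:,:,::-1])
g=lambda a,b:(np.array(proj(d,(a)))-[130,140]+.4)*8
u=np.array([.112,-.994])
P=ray(d,219,194,.085)
for k in(.098,.102,.106,.11): print(k,g([P[0]+.112*k,P[1]-.994*k,.083]).round())
E
```

```text
Traceback (most recent call last):
TypeError: <lambda>() missing 1 required positional argument: 'b'
```

View pics/s2.png

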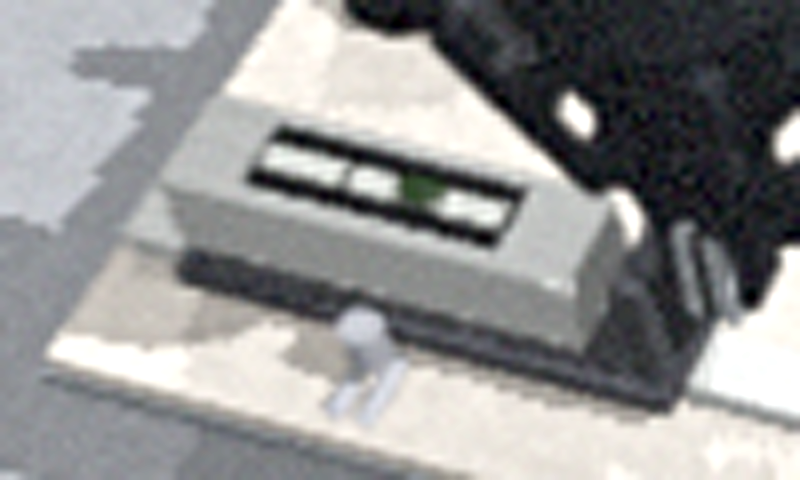

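The plunger (362,340) now sits between the two pins (350,388) and (382,390), so the carrier has clicked in. The bubble (422,188) is about 9–10 mm to the hinge side of the vial's middle (386,186). I'll retreat upward and find the bar angle.

drive_tool:
  grip: [0, 0, 0, 50, 50, 50, 50, 50]
  offset:
    - [0, -0.5, 0]
    - [0, -0.5, 0]
    - [0, 0, -1]
    - [0, 0, -1]
    - [0, 0, -1]
    - [0, 0, -1]
    - [0, 0, -0.8]
    - [0, 0, 0]
  delta_rot:
    - [0, 0, 0]
    - [0, 0, 0]
    - [0, 0, 0]
    - [0, 0, 0]
    - [0, 0, 0]
    - [0, 0, 0]
    - [0, 0, 0]
    - [0, 0, 0]

```text
clock: 7.87
tcp_pos: [0.6203, -0.0169, 0.2056]
orientation: [0.001, 0.998, 0.056, 0.003]
wrist_force: [1.4, 1.2, 1.4]
grip_width: 0.0502
grip_force: 0.0
```

```bash
python3 - <<'E'
from h import *
d=par("scene");t=par("top");K=np.array([.5345,-.203])
img=cv2.imread("pics/scene0.png").max(2);ti=cv2.imread("pics/top0.png").max(2)
m=np.zeros(img.shape,bool);m[115:150,160:200]=img[115:150,160:200]<40
mt=np.zeros(img.shape,bool);mt[225:270,415:470]=ti[225:270,415:470]<40
def sil(c,a,K):
    e=np.array([np.cos(a),np.sin(a)]);n=np.array([-e[1],e[0]]);o=np.zeros(img.shape,np.uint8)
    z0=.067
    p=[proj(c,[*(K+i*.021*e+j*.0065*n),z]) for i in(-1,1) for j in(-1,1) for z in(z0+.01,z0+.047)]
    q=[proj(c,[*(K+.021*np.array([np.cos(w),np.sin(w)])),z]) for w in np.linspace(0,6.28,30) for z in(z0,z0+.01)]
    for s in(p,q): cv2.fillConvexPoly(o,cv2.convexHull(np.round(np.array(s)*16).astype(np.int32)),1,shift=4)
    return o>0
b=[]
for dx in np.arange(-.006,.0061,.002):
  for dy in np.arange(-.006,.0061,.002):
    for a in range(-180,0,5):
      K2=K+[dx,dy];A=np.radians(a)
      b.append(((sil(t,A,K2)^mt).sum()+(sil(d,A,K2)^m).sum(),(sil(t,A,K2)^mt).sum(),a,*K2.round(4)))
b.sort();print(m.sum(),mt.sum(),*b[:6],sep="\n");s=ctrl.state();print(s["tcp_pos"],s["joint_positions"])
E
```

```text
323
439
(np.int64(234), np.int64(111), -80, np.float64(0.5365), np.float64(-0.203))
(np.int64(238), np.int64(121), -85, np.float64(0.5365), np.float64(-0.203))
(np.int64(239), np.int64(117), -80, np.float64(0.5365), np.float64(-0.201))
(np.int64(240), np.int64(115), -75, np.float64(0.5365), np.float64(-0.201))
(np.int64(240), np.int64(127), -90, np.float64(0.5365), np.float64(-0.203))
(np.int64(242), np.int64(109), -70, np.float64(0.5365), np.float64(-0.203))
[ 0.61837083 -0.01686483  0.20159687] [-2.18928473e-01  3.01418007e-01  1.52192797e+00  1.22587970e-04
  1.31709271e+00  1.24097651e+00]
```

drive_tool:
  grip: [50, 50, 50, 50, 50, 50, 50, 50, 50, 50]
  offset:
    - [-0.52, 0.88, 0]
    - [-0.52, 0.88, 0]
    - [-0.52, 0.88, 0]
    - [-0.52, 0.88, 0]
    - [-0.52, 0.88, 0]
    - [-0.52, 0.88, 0]
    - [-0.52, 0.88, 0]
    - [-0.52, 0.88, 0]
    - [-0.52, 0.88, 0]
    - [-0.52, 0.88, 0]
  delta_rot:
    - [0, 0, 0]
    - [0, 0, 0]
    - [0, 0, 0]
    - [0, 0, 0]
    - [0, 0, 0]
    - [0, 0, 0]
    - [0, 0, 0]
    - [0, 0, 0]
    - [0, 0, 0]
    - [0, 0, 0]

```text
clock: 8.8
tcp_pos: [0.5328, -0.2039, 0.1992]
orientation: [-0.001, 0.998, 0.055, -0.001]
wrist_force: [-0.6, 0.5, -1.2]
grip_width: 0.05
grip_force: 0.0
```

drive_tool:
  grip: [50, 50, 50, 50, 50, 50, 50, 50, 50, 50, 50, 50, 50, 50, 50, 50, 50, 50]
  offset:
    - [0, 0, 0]
    - [0, 0, 0]
    - [0, 0, 0]
    - [0, 0, 0]
    - [0, 0, 0]
    - [0, 0, 0]
    - [0, 0, 0]
    - [0, 0, 0]
    - [0, 0, 0]
    - [0, 0, 0]
    - [0, 0, 0]
    - [0, 0, 0]
    - [0, 0, 0]
    - [0, 0, 0]
    - [0, 0, 0]
    - [0, 0, 0]
    - [0, 0, 0]
    - [0, 0, 0]
  delta_rot:
    - [0, 0, -1]
    - [0, 0, -1]
    - [0, 0, -1]
    - [0, 0, -1]
    - [0, 0, -1]
    - [0, 0, -1]
    - [0, 0, -1]
    - [0, 0, -1]
    - [0, 0, -1]
    - [0, 0, -1]
    - [0, 0, -1]
    - [0, 0, -1]
    - [0, 0, -1]
    - [0, 0, -1]
    - [0, 0, -1]
    - [0, 0, -1]
    - [0, 0, -0.4]
    - [0, 0, 0]

```text
clock: 10.3
tcp_pos: [0.5333, -0.2031, 0.1992]
orientation: [-0.002, 0.61, 0.792, -0.0]
wrist_force: [-0.1, 0.1, 0.8]
grip_width: 0.0501
grip_force: 0.0
```

```bash
python3 - <<'E'
from h import *
s=ctrl.state();q=s["orientation"];print(s["tcp_pos"],q,s["joint_positions"],"yaw",np.degrees(2*np.arctan2(q[2],q[1])),s["clock"])
a=cams.capture("scene")["color"][85:205,120:280]
cv2.imwrite("pics/s3.png",cv2.convertScaleAbs(cv2.resize(a,None,fx=5,fy=5,interpolation=2),alpha=1.6)[:,:,::-1])
E
```

```text
[ 0.5333372  -0.20313274  0.19924946] [-1.63075707e-03  6.10145252e-01  7.92287892e-01 -9.37595656e-05] [-5.71861843e-01  2.03689037e-01  1.64718825e+00  9.15223215e-05
  1.29398109e+00 -8.30193451e-01] yaw 104.7998695102262 10.3
```

View pics/s3.png

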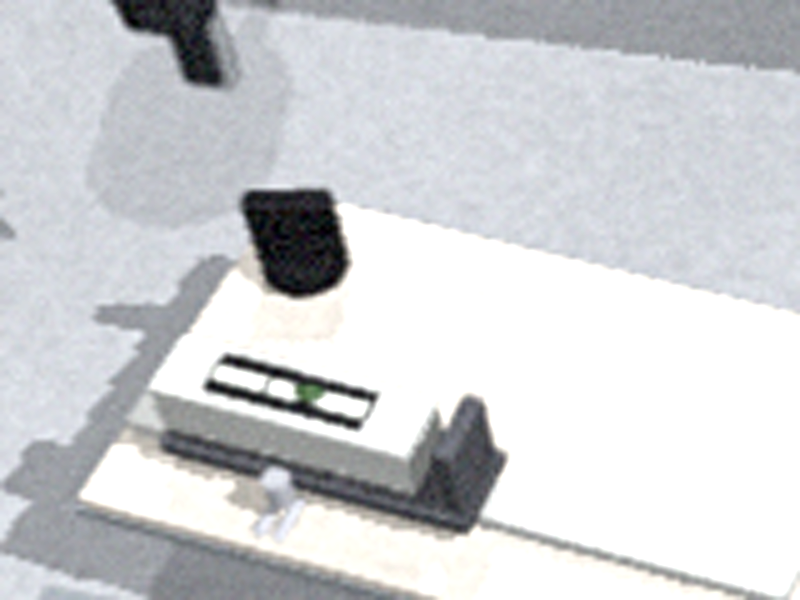

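The carrier holds in the station and the bubble is still on the hinge side, with the line at (268,385). The gripper is above the knob, so I'll descend and grip.

drive_tool:
  grip: [50, 50, 50, 50, 50, 50, 50, 13, 10, 5, 5, 5, 5, 5]
  offset:
    - [0, 0, 0.95]
    - [0, 0, 0.95]
    - [0, 0, 0.95]
    - [0, 0, 0.95]
    - [0, 0, 0.95]
    - [0, 0, 0.8]
    - [0, 0, 0]
    - [0, 0, 0]
    - [0, 0, 0]
    - [0, 0, 0]
    - [0, 0, 0]
    - [0, 0, 0]
    - [0, 0, 0]
    - [0, 0, 0]
  delta_rot:
    - [0, 0, 0]
    - [0, 0, 0]
    - [0, 0, 0]
    - [0, 0, 0]
    - [0, 0, 0]
    - [0, 0, 0]
    - [0, 0, 0]
    - [0, 0, 0]
    - [0, 0, 0]
    - [0, 0, 0]
    - [0, 0, 0]
    - [0, 0, 0]
    - [0, 0, 0]
    - [0, 0, 0]
  grip_force: 50

```text
clock: 11.52
tcp_pos: [0.5356, -0.2044, 0.092]
orientation: [0.002, 0.611, 0.792, 0.0]
wrist_force: [2.2, 2.9, 7.0]
grip_width: 0.0122
grip_force: 49.4
```

drive_tool:
  grip: [5, 5, 5, 5, 5, 5, 5, 5, 5, 5, 5, 5, 5, 5]
  offset:
    - [0, 0, -0.05]
    - [0, 0, -0.02]
    - [0, 0, -0.02]
    - [0, 0, -0.02]
    - [0, 0, -0.02]
    - [0, 0, -0.02]
    - [0, 0, -0.02]
    - [0, 0, -0.02]
    - [0, 0, -0.02]
    - [0, 0, -0.02]
    - [0, 0, 0]
    - [0, 0, 0]
    - [0, 0, 0]
    - [0, 0, 0]
  delta_rot:
    - [0, 0, 1]
    - [0, 0, 1]
    - [0, 0, 1]
    - [0, 0, 1]
    - [0, 0, 1]
    - [0, 0, 1]
    - [0, 0, 1]
    - [0, 0, 1]
    - [0, 0, 1]
    - [0, 0, 1]
    - [0, 0, 1]
    - [0, 0, 0]
    - [0, 0, 0]
    - [0, 0, 0]

```text
clock: 12.68
tcp_pos: [0.5328, -0.2033, 0.095]
orientation: [-0.001, 0.944, 0.331, -0.001]
wrist_force: [-5.0, 3.6, 5.4]
grip_width: 0.0119
grip_force: 48.6
```

```bash
python3 - <<'E'
from h import *
s=ctrl.state();q=s["orientation"];print(s["tcp_pos"],"yaw",np.degrees(2*np.arctan2(q[2],q[1])),s["wrist_force"],s["moment"],s["clock"])
o=[]
for n,(y,x) in(("scene",(140,130)),("top",(170,330))):
    a=cams.capture(n)["color"][y:y+60,x:x+80];o.append(cv2.resize(a,None,fx=5,fy=5,interpolation=2))
cv2.imwrite("pics/s4.png",cv2.convertScaleAbs(np.hstack(o),alpha=1.4)[:,:,::-1])
E
```

```text
[ 0.53279988 -0.20327926  0.09503967] yaw 38.69301197878829 [-4.96835956  3.57552542  5.39208898] [ 0.51533933  0.89500236 -0.17604601] 12.6833
```

View pics/s4.png

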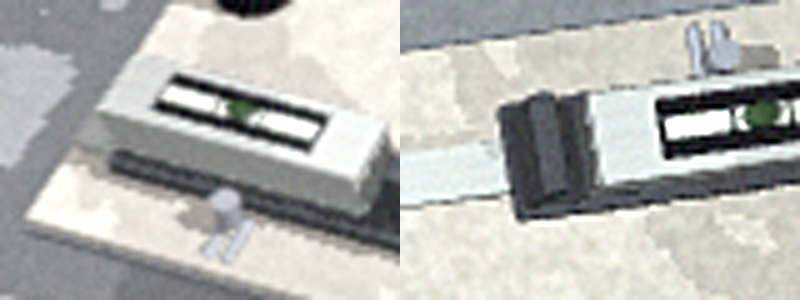

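Top crop: the left line is at 735, the vial's end at 665 and the bubble at 763, where the middle should be about 765. That makes the bubble near centred. I'll check it numerically at rest.

drive_tool:
  grip: [5, 5, 5, 5, 5, 5, 5, 5]
  offset:
    - [0, 0, 0]
    - [0, 0, 0]
    - [0, 0, 0]
    - [0, 0, 0]
    - [0, 0, 0]
    - [0, 0, 0]
    - [0, 0, 0]
    - [0, 0, 0]
  delta_rot:
    - [0, 0, 0]
    - [0, 0, 0]
    - [0, 0, 0]
    - [0, 0, 0]
    - [0, 0, 0]
    - [0, 0, 0]
    - [0, 0, 0]
    - [0, 0, 0]

```text
clock: 13.45
tcp_pos: [0.5328, -0.2033, 0.0951]
orientation: [-0.001, 0.944, 0.331, -0.001]
wrist_force: [-4.2, 3.3, 4.8]
grip_width: 0.0121
grip_force: 48.6
```

```bash
cat > bub.py <<'E'
from h import *
d=par("top");c=d["color"].astype(float)
u=np.array([.112,-.994]);n=np.array([.994,.112])
L=np.array([.574,-.067])+.0497*n+(.2037-.1309)*u   # level middle in station
L=np.array([.620,-.0326])+.102*u
S=np.arange(-.045,.0451,.001);W=np.arange(-.002,.0021,.001)
P=np.array([[proj(d,[*(L+s*u+w*n),.118]) for s in S] for w in W],np.float32)
r=cv2.remap(c.astype(np.float32),P[...,0],P[...,1],cv2.INTER_LINEAR).mean(0)
print("\n".join(f"{s*1e3:.0f}:{v.mean():.0f}/{v[1]-v[0]:.0f}" for s,v in zip(S,r)).replace("\n"," "))
g=c[160:220,330:430];m=(g[...,1]-g[...,0]>8)&(g[...,1]-g[...,2]>8)
v,x=np.nonzero(m);print(m.sum(),"bubble s:",(ray(d,x.mean()+330,v.mean()+160,.118)[:2]-L)@u*1e3)
E
python3 bub.py
```

```text
-45:165/6 -44:165/6 -43:165/7 -42:165/7 -41:164/7 -40:165/8 -39:169/9 -38:171/9 -37:159/7 -36:76/4 -35:17/1 -34:99/3 -33:178/6 -32:200/6 -31:206/6 -30:202/5 -29:199/5 -28:199/6 -27:200/6 -26:202/5 -25:201/5 -24:201/5 -23:202/7 -22:202/8 -21:201/8 -20:201/8 -19:201/7 -18:200/7 -17:199/6 -16:197/6 -15:193/6 -14:186/8 -13:184/9 -12:188/10 -11:172/9 -10:116/5 -9:98/4 -8:133/6 -7:163/8 -6:173/8 -5:131/12 -4:78/18 -3:55/21 -2:49/22 -1:52/19 0:55/17 1:56/18 2:54/18 3:50/19 4:50/18 5:50/17 6:50/18 7:48/18 8:72/13 9:105/8 10:147/8 11:153/7 12:102/4 13:113/5 14:174/8 15:189/9 16:184/9 17:184/9 18:184/8 19:183/8 20:180/9 21:178/11 22:178/11 23:178/9 24:178/8 25:179/8 26:180/9 27:182/10 28:183/9 29:183/9 30:181/9 31:180/10 32:183/10 33:185/9 34:180/8 35:165/7 36:130/6 37:104/5 38:95/5 39:116/6 40:146/7 41:150/6 42:148/5 43:146/5 44:145/6 45:146/6
39 bubble s: -0.8996554708687037
```

The lines are at -9.2 and +12.3, so their middle is 1.5 mm. The bubble spans -4.8 to 8.7, so its middle is 2.0 mm and it is centred within 0.5 mm. I'll release, lift, and go above the pad.

drive_tool:
  grip: [40, 40, 40, 40, 40, 40, 40, 40, 40, 40]
  offset:
    - [0, 0, 0]
    - [0, 0, 0]
    - [0, 0, 0]
    - [0, 0, 0]
    - [0, 0, -0.5]
    - [0, 0, -1]
    - [0, 0, -1]
    - [0, 0, -1]
    - [0, 0, -0.5]
    - [0, 0, 0]
  delta_rot:
    - [0, 0, 0]
    - [0, 0, 0]
    - [0, 0, 0]
    - [0, 0, 0]
    - [0, 0, 0]
    - [0, 0, 0]
    - [0, 0, 0]
    - [0, 0, 0]
    - [0, 0, 0]
    - [0, 0, 0]

```text
clock: 14.33
tcp_pos: [0.5359, -0.2052, 0.1784]
orientation: [0.002, 0.943, 0.331, 0.002]
wrist_force: [0.8, 0.5, -0.7]
grip_width: 0.0397
grip_force: 0.0
```

drive_tool:
  grip: [40, 40, 20, 0, 0, 0, 0, 0, 0, 0, 0, 0, 0, 0, 0, 0, 0]
  offset:
    - [0, 0, 0]
    - [0, 0, 0]
    - [0, 0, 0]
    - [0, 0, 0]
    - [0, 0, 0]
    - [0, 0, 0]
    - [0, 0, 0]
    - [0, 0, 0]
    - [0, 0, 0]
    - [0, 0, 0]
    - [0.06, 0.88, 0]
    - [0.06, 0.88, 0]
    - [0.06, 0.88, 0]
    - [0.06, 0.88, 0]
    - [0.06, 0.88, 0]
    - [0.06, 0.88, 0]
    - [0, 0, 0]
  delta_rot:
    - [0, 0, -1]
    - [0, 0, -1]
    - [0, 0, -1]
    - [0, 0, -1]
    - [0, 0, -1]
    - [0, 0, -1]
    - [0, 0, -1]
    - [0, 0, -1]
    - [0, 0, -1]
    - [0, 0, -0.6]
    - [0, 0, 0]
    - [0, 0, 0]
    - [0, 0, 0]
    - [0, 0, 0]
    - [0, 0, 0]
    - [0, 0, 0]
    - [0, 0, 0]

```text
clock: 15.75
tcp_pos: [0.64, -0.1844, 0.1734]
orientation: [-0.0, 0.667, 0.745, 0.0]
wrist_force: [-0.3, 0.2, 0.0]
grip_width: 0.0003
grip_force: 0.0
```

```bash
python3 - <<'E'
from h import *
s=ctrl.state();q=s["orientation"];print(s["tcp_pos"],"yaw",np.degrees(2*np.arctan2(q[2],q[1])),s["wrist_force"],s["grip_width"],s["clock"])
E
```

```text
[ 0.63999586 -0.18443649  0.17335915] yaw 96.37032672887239 [-0.27042861  0.24934315  0.01259865] 0.00027221758168971387 15.75
```

drive_tool:
  grip: [0, 0, 0, 0, 0, 0]
  offset:
    - [0.05, -0.15, 0.6]
    - [0, 0, 0.6]
    - [0, 0, 0.6]
    - [0, 0, 0.5]
    - [0, 0, 0.1]
    - [0, 0, 0]
  delta_rot:
    - [0, 0, 0]
    - [0, 0, 0]
    - [0, 0, 0]
    - [0, 0, 0]
    - [0, 0, 0]
    - [0, 0, 0]

```text
clock: 16.25
tcp_pos: [0.6339, -0.1844, 0.125]
orientation: [-0.001, 0.667, 0.745, -0.0]
wrist_force: [0.5, -0.1, -0.2]
grip_width: -0.0
grip_force: 0.0
```

drive_tool:
  grip: [0, 0, 0, 0, 0, 0]
  offset:
    - [0, 0, 0.1]
    - [0, 0, 0.1]
    - [0, 0, 0]
    - [0, 0, 0]
    - [0, 0, 0]
    - [0, 0, 0]
  delta_rot:
    - [0, 0, 0]
    - [0, 0, 0]
    - [0, 0, 0]
    - [0, 0, 0]
    - [0, 0, 0]
    - [0, 0, 0]

```text
clock: 16.75
tcp_pos: [0.6355, -0.1847, 0.1233]
orientation: [0.0, 0.667, 0.745, 0.0]
wrist_force: [-1.2, 0.1, 0.3]
grip_width: 0.0002
grip_force: 0.0
```

drive_tool:
  grip: [0, 0, 0, 0]
  offset:
    - [0, 0, 0.1]
    - [0, 0, 0]
    - [0, 0, 0]
    - [0, 0, 0]
  delta_rot:
    - [0, 0, 0]
    - [0, 0, 0]
    - [0, 0, 0]
    - [0, 0, 0]

```text
clock: 17.08
tcp_pos: [0.6352, -0.1846, 0.1208]
orientation: [-0.0, 0.667, 0.745, -0.0]
wrist_force: [0.4, -0.5, -0.2]
grip_width: 0.0001
grip_force: 0.0
```

drive_tool:
  grip: [0, 0, 0, 0]
  offset:
    - [0, 0, 0.1]
    - [0, 0, 0]
    - [0, 0, 0]
    - [0, 0, 0]
  delta_rot:
    - [0, 0, 0]
    - [0, 0, 0]
    - [0, 0, 0]
    - [0, 0, 0]

```text
clock: 17.42
tcp_pos: [0.6352, -0.1846, 0.1188]
orientation: [-0.0, 0.667, 0.745, -0.0]
wrist_force: [0.1, 0.3, 0.4]
grip_width: 0.0001
grip_force: 0.0
```

drive_tool:
  grip: [0, 0, 0, 0]
  offset:
    - [0, 0, 0.1]
    - [0, 0, 0]
    - [0, 0, 0]
    - [0, 0, 0]
  delta_rot:
    - [0, 0, 0]
    - [0, 0, 0]
    - [0, 0, 0]
    - [0, 0, 0]

```text
clock: 17.75
tcp_pos: [0.6356, -0.1848, 0.1175]
orientation: [0.0, 0.667, 0.745, 0.0]
wrist_force: [-0.6, -0.2, 3.9]
grip_width: 0.0004
grip_force: 1.8
```

drive_tool:
  grip: [0, 0, 0, 0]
  offset:
    - [0, 0, 0.1]
    - [0, 0, 0]
    - [0, 0, 0]
    - [0, 0, 0]
  delta_rot:
    - [0, 0, 0]
    - [0, 0, 0]
    - [0, 0, 0]
    - [0, 0, 0]

```text
clock: 18.08
tcp_pos: [0.6356, -0.1848, 0.1153]
orientation: [0.0, 0.667, 0.745, 0.0]
wrist_force: [-0.3, -0.5, 6.1]
grip_width: 0.0003
grip_force: 2.6
```

drive_tool:
  grip: [0, 0, 0, 0]
  offset:
    - [0, 0, 0.1]
    - [0, 0, 0]
    - [0, 0, 0]
    - [0, 0, 0]
  delta_rot:
    - [0, 0, 0]
    - [0, 0, 0]
    - [0, 0, 0]
    - [0, 0, 0]

```text
clock: 18.42
tcp_pos: [0.6357, -0.1852, 0.114]
orientation: [0.001, 0.667, 0.745, -0.0]
wrist_force: [-2.1, -1.0, 8.0]
grip_width: -0.0001
grip_force: 4.0
```

drive_tool:
  grip: [0, 0, 0, 0]
  offset:
    - [0, 0, 0.1]
    - [0, 0, 0]
    - [0, 0, 0]
    - [0, 0, 0]
  delta_rot:
    - [0, 0, 0]
    - [0, 0, 0]
    - [0, 0, 0]
    - [0, 0, 0]

```text
clock: 18.75
tcp_pos: [0.6359, -0.1857, 0.1137]
orientation: [0.001, 0.667, 0.745, -0.0]
wrist_force: [-5.3, -0.2, 16.1]
grip_width: -0.0003
grip_force: 8.3
```

drive_tool:
  grip: [0, 0, 0, 0]
  offset:
    - [0, 0, 0.1]
    - [0, 0, 0]
    - [0, 0, 0]
    - [0, 0, 0]
  delta_rot:
    - [0, 0, 0]
    - [0, 0, 0]
    - [0, 0, 0]
    - [0, 0, 0]

```text
clock: 19.08
tcp_pos: [0.6361, -0.1864, 0.1135]
orientation: [0.002, 0.667, 0.745, -0.0]
wrist_force: [-9.9, -0.1, 25.1]
grip_width: 0.0003
grip_force: 12.4
```

```bash
python3 bub.py; python3 - <<'E'
from h import *
s=ctrl.state();print(s["tcp_pos"],s["wrist_force"],s["clock"])
o=[]
for n,(y,x) in(("scene",(140,130)),("top",(165,340))):
    a=cams.capture(n)["color"][y:y+60,x:x+80];o.append(cv2.resize(a,None,fx=5,fy=5,interpolation=2))
cv2.imwrite("pics/s5.png",cv2.convertScaleAbs(np.hstack(o),alpha=1.4)[:,:,::-1])
E
```

```text
-45:167/7 -44:167/7 -43:166/7 -42:166/7 -41:168/7 -40:170/7 -39:173/7 -38:177/8 -37:177/8 -36:102/5 -35:27/1 -34:78/2 -33:150/5 -32:197/7 -31:212/7 -30:207/7 -29:205/8 -28:204/7 -27:202/6 -26:202/6 -25:202/6 -24:203/6 -23:205/7 -22:205/6 -21:203/6 -20:203/6 -19:204/6 -18:203/7 -17:202/8 -16:202/7 -15:203/5 -14:204/6 -13:207/6 -12:213/5 -11:190/7 -10:101/15 -9:48/21 -8:50/21 -7:58/22 -6:62/22 -5:63/21 -4:64/20 -3:61/21 -2:59/22 -1:55/20 0:52/19 1:47/19 2:55/16 3:76/11 4:127/8 5:190/6 6:206/7 7:207/7 8:207/7 9:206/7 10:196/6 11:164/5 12:108/4 13:120/5 14:191/5 15:212/6 16:207/6 17:205/6 18:204/6 19:203/6 20:203/6 21:202/7 22:203/8 23:203/7 24:203/7 25:203/7 26:203/7 27:202/7 28:203/7 29:203/7 30:204/7 31:204/6 32:204/7 33:205/7 34:200/8 35:185/7 36:150/5 37:116/4 38:98/4 39:120/6 40:150/8 41:146/7 42:127/6 43:88/5 44:62/4 45:57/4
46 bubble s: -2.9533129112482652
[ 0.63613778 -0.18639746  0.11347997] [-9.41158048 -0.76523469 24.88392742] 19.1333
```

View pics/s5.png

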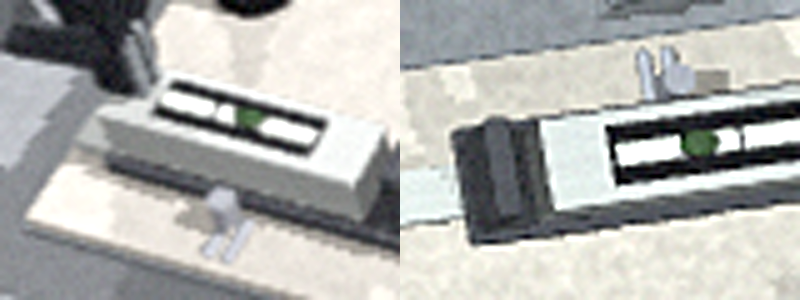

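While pressing with 25 N the bubble (top crop 700,142) has gone about 4.7 mm to the hinge side: it covers the left line, and the right line is at 740. Either the press tilts the shelf or the knob moved on release. I'll ease the press and measure again.

drive_tool:
  grip: [0, 0, 0, 0, 0, 0, 0, 0, 0, 0, 0, 0]
  offset:
    - [0, 0, -0.1]
    - [0, 0, -0.08]
    - [0, 0, 0]
    - [0, 0, 0]
    - [0, 0, 0]
    - [0, 0, 0]
    - [0, 0, 0]
    - [0, 0, 0]
    - [0, 0, 0]
    - [0, 0, 0]
    - [0, 0, 0]
    - [0, 0, 0]
  delta_rot:
    - [0, 0, 0]
    - [0, 0, 0]
    - [0, 0, 0]
    - [0, 0, 0]
    - [0, 0, 0]
    - [0, 0, 0]
    - [0, 0, 0]
    - [0, 0, 0]
    - [0, 0, 0]
    - [0, 0, 0]
    - [0, 0, 0]
    - [0, 0, 0]

```text
clock: 20.23
tcp_pos: [0.6357, -0.1856, 0.1139]
orientation: [0.001, 0.667, 0.745, -0.0]
wrist_force: [-2.9, -1.2, 9.0]
grip_width: 0.0001
grip_force: 4.7
```

```bash
cat >> bub.py <<'E'
b=r.mean(1);i=np.argmin(np.where((S>-.015)&(S<.017),b,999))
core=[s for s,v in zip(S,r) if v[1]-v[0]>=11 and abs(s)<.03]
print("green",core[0]*1e3,core[-1]*1e3,"offset from 1.5:",(core[0]+core[-1])/2*1e3-1.5, ctrl.state()["wrist_force"],ctrl.state()["tcp_pos"])
E
python3 bub.py|tail -1
```

```text
green -6.9999999999999645 6.000000000000047 offset from 1.5: -1.9999999999999587 [-2.07058653 -0.76148912  9.96093678] [ 0.63574722 -0.18564821  0.11393247]
```

Pressing tilts the shelf by roughly 0.18 mm of bubble per N. A press of about 7.5 N, just past full travel, keeps the bubble well inside.

drive_tool:
  grip: [0, 0, 0, 0, 0, 0, 0, 0, 0, 0, 0, 0]
  offset:
    - [0, 0, -0.025]
    - [0, 0, 0]
    - [0, 0, 0]
    - [0, 0, 0]
    - [0, 0, 0]
    - [0, 0, 0]
    - [0, 0, 0]
    - [0, 0, 0]
    - [0, 0, 0]
    - [0, 0, 0]
    - [0, 0, 0]
    - [0, 0, 0]
  delta_rot:
    - [0, 0, 0]
    - [0, 0, 0]
    - [0, 0, 0]
    - [0, 0, 0]
    - [0, 0, 0]
    - [0, 0, 0]
    - [0, 0, 0]
    - [0, 0, 0]
    - [0, 0, 0]
    - [0, 0, 0]
    - [0, 0, 0]
    - [0, 0, 0]

```text
clock: 21.28
tcp_pos: [0.6357, -0.1856, 0.114]
orientation: [0.001, 0.667, 0.745, -0.0]
wrist_force: [-1.6, -1.7, 7.4]
grip_width: 0.0001
grip_force: 3.6
```

```bash
python3 bub.py; for i in 1 2 3; do python3 bub.py|tail -1;done
```

```text
-45:168/5 -44:168/5 -43:168/7 -42:167/8 -41:167/8 -40:171/8 -39:177/8 -38:164/7 -37:129/7 -36:64/4 -35:36/2 -34:137/5 -33:210/7 -32:210/7 -31:206/7 -30:204/7 -29:204/6 -28:203/6 -27:202/7 -26:204/7 -25:204/7 -24:204/7 -23:204/6 -22:204/5 -21:203/6 -20:203/8 -19:202/8 -18:202/7 -17:202/6 -16:203/7 -15:204/8 -14:204/7 -13:206/6 -12:209/7 -11:180/6 -10:93/2 -9:91/1 -8:173/3 -7:153/11 -6:79/22 -5:62/23 -4:59/22 -3:61/23 -2:64/23 -1:64/22 0:63/22 1:59/22 2:55/21 3:52/20 4:51/20 5:52/18 6:76/14 7:110/10 8:170/7 9:206/5 10:157/5 11:117/4 12:125/4 13:158/5 14:202/7 15:211/7 16:205/7 17:204/6 18:203/6 19:203/6 20:203/5 21:203/6 22:203/7 23:203/7 24:203/7 25:201/7 26:201/7 27:202/8 28:203/8 29:204/7 30:205/6 31:205/5 32:206/6 33:205/7 34:197/7 35:172/6 36:119/5 37:103/6 38:127/6 39:148/8 40:152/9 41:135/6 42:109/4 43:76/4 44:58/4 45:58/4
42 bubble s: -0.30049662316985293
green -6.9999999999999645 6.000000000000047 offset from 1.5: -1.9999999999999587 [-2.3880881  -2.50563962  7.3386744 ] [ 0.63568931 -0.18553931  0.1139831 ]
green -6.9999999999999645 7.000000000000048 offset from 1.5: -1.4999999999999583 [-1.09653619 -1.72414245  7.17893594] [ 0.63567159 -0.18555027  0.11397996]
green -5.999999999999964 6.000000000000047 offset from 1.5: -1.4999999999999583 [-0.63882477 -1.30880807  7.18975829] [ 0.63569741 -0.18557527  0.11401455]
green -5.999999999999964 7.000000000000048 offset from 1.5: -0.9999999999999579 [-1.39484883 -1.25137539  6.47576978] [ 0.63571603 -0.18556572  0.11400722]
```

Both lines now show clear of the bubble (offset about 1 mm). The level is down about 4 mm with 7 N, so I'll hand in.

```bash
python3 -c "
from bench import workorder
print(workorder.close_job())"
```

```text
the job is handed in; nothing more can be done
None
```

I handed the job in with the carrier clicked into its station, the bubble about 1 mm off centre and the level pressed down about 4 mm at roughly 7 N; the hand-in reported no verdict, and I didn't re-check the cone, tin or box at the end.

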